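# Clear the stuck follower from the clay extruder

### The arm

A 7-joint arm with a two-finger parallel gripper is mounted at the origin on the work surface. World frame = base frame: x ahead of the robot, y to its left, z up, the work surface at z = 0. Lengths are in m, angles in rad, forces in N, time in s.
With the tool pointing down it reaches from about 0.35 to 0.9 m from the base axis. Payload 8.1 kg.
Tool frame: the origin (TCP) lies at the very end of the fingers, on their centre line; the grasp point (between the pads) lies 19 mm behind it; z points along the fingers, y is the line along which they close (so a half turn about z gives the same grasp; the last joint's range is limited). The gripper opens to 92 mm and grips with 3 to 60 N. Pads are 19 mm wide; open, the fingers measure 130 mm over their backs; the gripper's body (75 mm by 190 mm) begins 47 mm behind the grasp point.
Start: joints at [-1.451, 0.434, 0.025, 1.573, -0.012, 1.134, -0.075], TCP at [0.138, 0.61, 0.227] pointing down, gripper open.
Joint ranges: [-2.62, 2.62], [-0.44, 2.09], [-1.27, 1.32], [0.08, 2.57], [-1.32, 4.46], [0.12, 2], [-2.74, 2.74]. Speed limits (rad/s): [2.22, 2.22, 3.01, 3.01, 3.14, 3.14, 3.14].

### API

Orientations are given as a rotation vector (axis times angle).
In Python, from cell import arm gives the robot as it stands.
- The arm moves only by the tool drive_tool, never from a script. Its argument "targets" is a list of rows, each a list of 7 numbers: the turn, a rotation vector about the world's x, y, z in units of 5 degrees (1.0 is 5 degrees), then the shift along the world's x, y, z in units of 40 mm (1.0 is 40 mm), then the opening, from 0 (shut) to 1 (fully open). In form: [[wx, wy, wz, dx, dy, dz, fingers], ...]. A call has 1 to 5 rows; each row is the pose to reach, as a shift and turn from the pose commanded when the call began; what a row does not reach only later rows make up. A row lasts 1/10 s, in which the tool goes at most 50 mm and 8.59 degrees, less where a joint would pass 70% of its speed; a pose out of reach is approached as far as the arm can. A call with a gripper value outside its range is refused whole. The fingers move at their own pace and stop on an object; "force" is the grip in N (left out, the last holds). Time passes only in rows, so rows that repeat a pose let the fingers close. It gives the time, the measured TCP pose, the force, the opening and the grip force at its end, in the units of the state.
- arm.observe(): the state, without advancing time (a new reading comes with each control period).
- arm.get_image(name): name is "scene" or "side" or "wrist"; returns a dict with "pixels" (480x640x3 uint8, red, green, blue), "intrinsics" (3x3 intrinsics, pixels), "k1" (the pictures are not rectified: a ray, as slopes to the right and down, at radius r is drawn at 1 + k1 r^2 times it, then the intrinsics apply), "rvec" (rotation vector, rad) and "tvec" (3), from world to camera coordinates, as OpenCV has them; the wrist camera has in their place "mount" (4x4, takes a point from camera to tool coordinates, whose origin is the TCP and whose axes are the flange's). Camera axes: x right, y down, z forward; pixel columns grow to the right and rows downward; lengths in m; the calibration is good to about 2 mm. A picture is of the moment at which its call begins: read the wrist's pose just before it. There is no depth.
- arm.sign_off(): hands the job in; it is judged then, once.
The state is a dict: "clock": time; "joints": joint angles; "dq": joint speeds; "joint_efforts": joint torques, N m; "position": TCP position; "ee_rot": TCP orientation; "force": force on the tool from outside, world axes, zero at the start; "ft_torque": the same for the moment, N m; "width": opening from 0.0 (shut) to 1.0 (fully open); "gripper_force": force on a finger pad.
Only numpy, scipy, OpenCV 4.12 (cv2) and the standard library are available. Lean on these libraries where they do the work, as an engineer would, in place of code of your own. Each camera call takes 0.05 s, during which the arm holds its last target. There are 200 camera calls.

### The job

The wooden follower is stuck near the bottom of the clay extruder's barrel. Tip the barrel's mouth towards the open back of its stand, all the way to its stop, so that its lower end hangs over the catch tray; then push the follower out with the wooden rammer until it drops into the tray. Leave the follower in the tray and the barrel tipped, stand the rammer back in its wooden block, do not touch the follower with the gripper, and do not disturb the jars, pottery, brush and other things around.

Things in the scene. Friction and masses are not known exactly. Their poses are not given: they have to be found in the camera images.
- stand: Clay extruder stand, fixed to the table. Origin on the table under the barrel's pivot (pivot along y, 150 mm up), z up. To +x: steel catch tray. To -x, roughly towards the robot: the open back, only a base plate (to x=-110, 6 mm thick). Two grey uprights 36 mm long in x, outside y=+-40 (bosses +-48), 166 mm high. A grey foot block (x -34 to +12, 68 mm high) blocks the way out under the upright barrel.
- barrel (a joint): Tip angle of the barrel, rad: 0 upright (start), 0.6 fully tipped, at its stop. As it grows the mouth (top) moves to the stand's -x and the lower end to +x, over the tray. It stays where left; friction about 0.15 N m (3 N at the rim). Push the mouth from the +x side, above the uprights.
- mouth (a point): Centre of the barrel's open top, 60 mm above the pivot along the barrel (210 mm above the table when upright). Axes are the barrel's: z along the bore, outwards; y along the pivot; parallel to the stand's when upright. Barrel: plain aluminium tube 130 mm long, outside diameter 44, bore 34 mm, open at both ends.
- outlet (a point): Centre of the barrel's open lower end, 70 mm below the pivot along the barrel; axes as the mouth. Two spring shoes in the wall (at +-y, 6 to 36 mm above this end) grip the follower by friction (about 8 to 15 N along the bore to move it, varying); once it has passed they close to 28 mm apart, yielding.
- follower: Beech cylinder, diameter 30, 50 mm long, 50 to 100 g, wedged in the barrel; origin at the centre of its lower face, z along its axis, up. At the start that face is 4 to 18 mm above the barrel's lower end. It comes loose once its upper face is below the shoes: push until that face is level with the barrel's lower end.
- tray (a point): Centre of the catch tray's floor, 95 mm to +x of the stand's origin, 5 mm above the table; stand's axes. Open steel tray, 124 mm wide in y, from x=-83 to +77 mm of this point, walls 24 mm high.
- rammer: Wooden rammer upright in the block, 205 mm long, 160 g. Origin at the centre of its foot, z to the top. Round rod, diameter 25 (foot tapered to 18 over 6 mm), for 132 mm, then a steel shoulder disc (diameter 46, from 132 to 140 mm), then a square handle 24 x 24 mm up to 205 mm, faces square to its x and y. The shoulder stops on the barrel's rim when the foot is 2 mm out of the lower end: the full stroke.
- rammer_grip (a point): Centre of the rammer's handle where to grip it, 167 mm above its foot; rammer's axes.
- block: Dark wooden block, 90 x 90 x 75 mm, loose, 1.2 kg, upright. Origin at the centre of its underside. In the middle of its top a vertical round hole, diameter 36 mm (4 mm chamfer), 65 mm deep: its floor is 10 mm above the origin. The rammer stands in it, foot on that floor.
- brush: Brush lying on the table, 190 mm long, between stand and block. Leave alone.
- glaze_jar: Grey jar, diameter 64, 80 mm high, origin under its centre. Leave alone.
- slip_jar: Grey jar, diameter 72, 90 mm high, origin under its centre. Leave alone.
- bowl: Terracotta bowl, diameter 110, 50 mm high, origin under its centre. Leave alone.
- cup: Off-white mug, diameter 76, 80 mm high, origin under its centre. Leave alone.
- jar_lid: White lid lying on the table, diameter 76, 14 mm high. Leave alone.
- heart_tile: Heart-shaped clay tile, about 75 mm, 10 mm thick, lying on the plywood ware board near the robot. Leave alone.
Things that resemble listed ones, but are neither listed nor needed, are in the scene too. What is meant by the rammer is not red or turquoise, and is the smaller of those in its own colour.

How it is judged:
On the way, in this order (a step that is already met when the one before it is completed fails the run):
1. the barrel is tipped to its stop (over 0.54 rad) with the follower still inside (value of joint barrel above 0.54 rad and distance between follower and outlet below 0.04 m), for 0.2 s.
2. the rammer, inside the tipped barrel, presses on the follower (value of joint barrel above 0.5 rad and z of rammer in the frame of mouth below -0.02 m and contact force between rammer and follower above 1 N), for 0.05 s.
3. the follower has dropped out of the barrel into the tray (height (world z) of follower below 0.06 m and distance between follower and outlet above 0.055 m and x of follower in the frame of tray between -0.09 and 0.08 m), for 0.2 s.
At the end, for the whole second after the job is handed in: The barrel is still tipped (over 0.5 rad); the follower lies at rest in the catch tray (its lower face's centre within the tray and under 60 mm above the table); the rammer stands at rest in the block's hole, its foot within 10 mm of the hole's floor and leaning less than 0.2 rad; nothing held (value of joint barrel above 0.5 rad and x of follower in the frame of tray between -0.09 and 0.08 m and y of follower in the frame of tray between -0.062 and 0.062 m and height (world z) of follower below 0.06 m and linear speed of each of follower, rammer below 0.03 m/s and z of rammer in the frame of block between 0 and 0.02 m and horizontal distance between rammer and block below 0.015 m and angle between rammer's own z axis and vertical below 0.2 rad and angle between block's own z axis and vertical below 0.1 rad); the robot touches nothing.
It fails at once if the gripper touches the follower (contact force between the fingers and follower above 0.5 N).
It fails at once if the block is shoved away (over 40 mm) (distance of block from where it was at the start of the episode above 0.04 m).
It fails at once if a bystander is moved (over 30 mm) (distance of any of brush, glaze_jar, slip_jar, bowl, cup, jar_lid, heart_tile from where it was at the start of the episode above 0.03 m).
It also fails if it takes over 72 s, if anything falls off the work surface, if the arm or the gripper's body presses on something with over 40 N, if the wrist force passes 120 N, or if a joint passes its speed limit or range.

## Working session

There is one attempt and no reset: what is moved stays moved. The work goes in short steps, Python scripts to look and compute and a tool call to move; the robot and the scene stay as the last step left them, time stands still between calls to the robot, and variables do not carry over. Pictures are saved under pics/ and viewed, at most 10 in all, crops included, and the job is handed in when it is done.

Besides the shell and the picture viewer there is one more tool, called after "Call:" as a command line: name --pt "numbers of a row" for each row, then --argument value for the rest. drive_tool: Moves the arm, as the interface text tells. Its arguments: {"type":"object","properties":{"targets":{"type":"array"},"force":{"type":"number"}},"required":["targets"]}

```bash
ls; mkdir -p pics
cat > h.py <<'E'
import numpy as np, cv2
from cell import arm
def cam(n):
    o=arm.observe(); d=arm.get_image(n)
    K=np.array(d["intrinsics"],float)
    if n=="wrist":
        T=np.eye(4);T[:3,:3]=cv2.Rodrigues(np.array(o["ee_rot"],float))[0];T[:3,3]=o["position"]
        M=T@np.array(d["mount"]); R=M[:3,:3].T; t=-R@M[:3,3]
    else:
        R=cv2.Rodrigues(np.array(d["rvec"],float))[0]; t=np.array(d["tvec"],float).ravel()
    return dict(img=np.array(d["pixels"])[:,:,::-1].copy(),K=K,k=np.array([d["k1"],0,0,0,0.]),R=R,t=t)
def ray(c,u,v):
    p=cv2.undistortPoints(np.array([[[u,v]]],float),c["K"],c["k"])[0,0]
    return -c["R"].T@c["t"], c["R"].T@np.array([p[0],p[1],1])
def onz(c,u,v,z):
    o,d=ray(c,u,v); return o+d*(z-o[2])/d[2]
def tri(c1,p1,c2,p2):
    o1,d1=ray(c1,*p1);o2,d2=ray(c2,*p2)
    s=np.linalg.lstsq(np.c_[d1,-d2],o2-o1,rcond=None)[0]
    a=o1+d1*s[0];b=o2+d2*s[1]; return (a+b)/2,np.linalg.norm(a-b)
def proj(c,P):
    return cv2.projectPoints(np.atleast_2d(np.array(P,float)),cv2.Rodrigues(c["R"])[0],c["t"],c["K"],c["k"])[0][:,0]
E
python3 - <<'E'
from h import *
import pickle
for n in("scene","side","wrist"):
    c=cam(n); cv2.imwrite(f"pics/{n}0.png",c["img"]); pickle.dump(c,open(n+".pkl","wb")); print(n,-c["R"].T@c["t"],c["R"][2])
print(arm.observe())
E
```

```text
pics
scene [ 1.57171076 -0.4301995   1.20914087] [-0.65646367  0.29017256 -0.69631554]
side [ 0.05553107 -0.74509447  0.86826656] [ 0.44762535  0.63714545 -0.62743703]
wrist [0.0669345  0.62429929 0.38311299] [ 0.26257014 -0.05998517 -0.96304657]
{'clock': 0.15, 'joints': array([-1.45059347,  0.43503193,  0.02497716,  1.57388316, -0.01158033,
        1.13401982, -0.07506156]), 'dq': array([-0.0020789 , -0.0022295 ,  0.00199381, -0.00226491, -0.00087128,
       -0.00080855,  0.00026217]), 'joint_efforts': array([ 2.29766454e-03, -6.68262649e+01,  9.86303017e-01, -3.14697790e+01,
       -6.04750402e-02,  3.93834268e-02,  8.75183309e-05]), 'position': array([0.13807006, 0.60915469, 0.22614647]), 'ee_rot': array([-3.49292186e-01, -3.12210864e+00,  1.88132605e-03]), 'force': array([-0.07446641,  0.28265096,  0.59239052]), 'ft_torque': array([-0.00837467, -0.04997848, -0.05544692]), 'gripper_force': 0.0, 'width': 0.9959424960559424}
```

View pics/scene0.png

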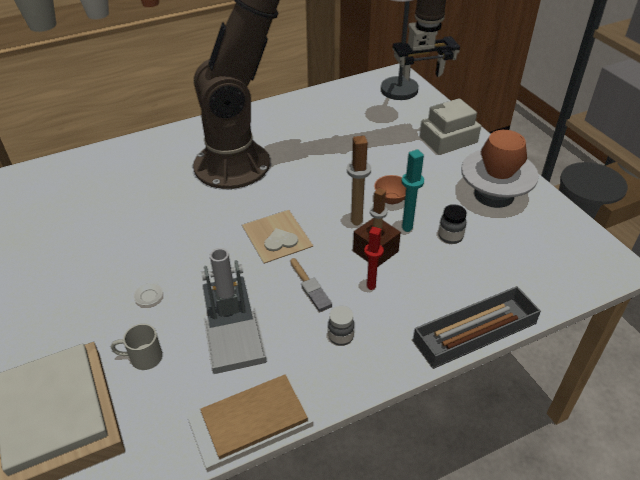

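View pics/side0.png

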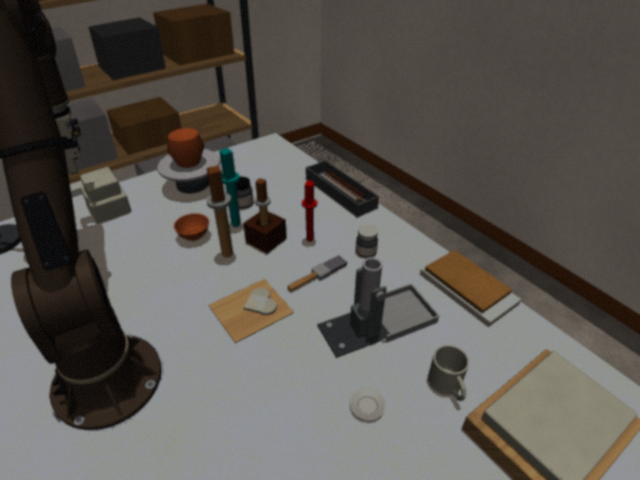

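Scene shows the stand at (228,290) with the tray towards the bottom. The rammer candidates are big brown (358,180), small brown in the dark block (378,215), turquoise (412,190) and red (373,260). The small brown one in the block fits: it is the smaller of the brown pair and stands in the block. I'll confirm this in enlarged crops.

Run:
```python
import pickle,cv2,numpy as np
for n,a,b in(("scene",(190,240),(335,180)),("side",(315,250),(230,170))):
    im=pickle.load(open(n+".pkl","rb"))["img"]
    f=lambda p,w,h:cv2.resize(im[p[1]:p[1]+h,p[0]:p[0]+w],None,fx=4,fy=4,interpolation=cv2.INTER_CUBIC)
    if n=="scene": o=np.hstack([f(a,100,140),f(b,100,140)])
    else: o=np.hstack([f(a,125,100),f(b,75,100)])
    o=cv2.convertScaleAbs(o,alpha=1.5,beta=10)
    cv2.imwrite(f"pics/{n}c.png",o)
```

```text
(no output)
```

View pics/scenec.png

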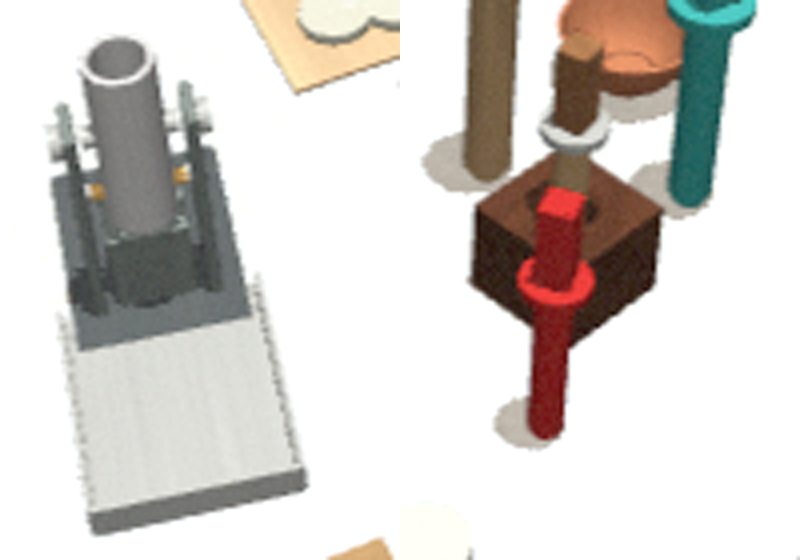

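View pics/sidec.png

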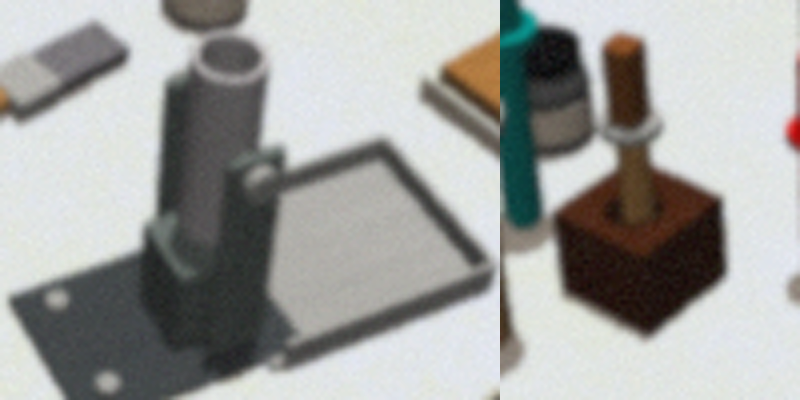

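The crops confirm that the small brown rammer stands in the dark block, with the red one in front of it in the scene view. The barrel mouth is at scene (220,255) and side (372,264).

Run:
```python
from h import *
import pickle
s,d=[pickle.load(open(n+".pkl","rb")) for n in("scene","side")]
print("mouth",tri(s,(219.5,255.2),d,(372.2,264.2)),onz(s,219.5,255.2,.21),onz(d,372.2,264.2,.21))
print("ramtop",tri(s,(380,191.7),d,(260.8,180.2)))
for z in(.215,):print(onz(s,380,191.7,z),onz(d,260.8,180.2,z))
print("tray rim far L", onz(s,213,368,.026),"R",onz(s,266.2,357.5,.026)," side R?",onz(d,437.5,317.5,.026),onz(d,410.7,285.5,.026))
print("block scene L,T,R",*[onz(s,u,v,.075) for u,v in((353.7,232.3),(377.3,217.3),(400,232.3))])
print("block side L,F,R,B",*[onz(d,u,v,.075) for u,v in((244.3,223),(266,234.3),(285.3,219.8),(265,211))])
print("plate near corners side",onz(d,317.7,325,.006),"scene plate/tray L R",onz(s,209,327.5,.006),onz(s,252,319,.006),onz(s,203,284,.006),onz(s,244,277,.006))
for n,u,v in(("red",371.5,289),("turq",408,231),("bigbrown",357,225),("brushtip",325,306),("jar",341,341),("bowl",391,197)): print(n,onz(s,u,v,0)[:2])
print(cv2.Rodrigues(np.array(arm.observe()["ee_rot"]))[0])
```

```text
mouth (array([ 0.58036827, -0.21703138,  0.20524496]), np.float64(0.00019291364649040587)) [ 0.58499413 -0.21795055  0.21      ] [ 0.57659644 -0.22093423  0.21      ]
ramtop (array([0.55355929, 0.22020908, 0.21147677]), np.float64(0.0018426223279096722))
[0.55809243 0.21690184 0.215     ] [0.55111457 0.21657631 0.215     ]
tray rim far L [ 0.73910105 -0.31143317  0.026     ] R [ 0.76588078 -0.19130213  0.026     ]  side R? [ 0.72411703 -0.31737063  0.026     ] [ 0.74967019 -0.19791512  0.026     ]
block scene L,T,R [0.53063071 0.1613033  0.075     ] [0.50685282 0.24700642 0.075     ] [0.58561058 0.27133223 0.075     ]
block side L,F,R,B [0.497442   0.24256088 0.075     ] [0.52201973 0.15870212 0.075     ] [0.60387387 0.18517414 0.075     ] [0.57794403 0.25950496 0.075     ]
plate near corners side [ 0.48149131 -0.14979977  0.006     ] scene plate/tray L R [ 0.6084472  -0.28014638  0.006     ] [ 0.63047702 -0.17540708  0.006     ] [ 0.46477024 -0.24861102  0.006     ] [ 0.48940946 -0.14298378  0.006     ]
red [0.67090745 0.14087861]
turq [0.52591424 0.34077053]
bigbrown [0.43908105 0.2233051 ]
brushtip [0.66868168 0.00757871]
jar [ 0.78329713 -0.00597583]
bowl [0.37544156 0.37395155]
[[-9.75276528e-01  2.20987953e-01 -1.38461891e-04]
 [ 2.20987959e-01  9.75275811e-01 -1.18967260e-03]
 [-1.27864780e-04 -1.19085817e-03 -9.99999283e-01]]
```

Call:
drive_tool --pt "0 0 0 0 0 1.2 0" --pt "0 0 0 0 0 2.4 0" --pt "0 0 0 0.4 -0.4 3.5 0" --pt "0 0 0 1.1 -1.1 4.2 0" --pt "0 0 0 1.9 -2 4.4 0"

```text
clock: 0.65
position: [0.2141, 0.5305, 0.4058]
ee_rot: [0.345, 3.122, 0.008]
force: [1.6, 0.7, -0.7]
width: 0.616
gripper_force: 0.0
```

Call:
drive_tool --pt "0 0 0 0.8 -0.9 0 0" --pt "0 0 0 1.6 -1.8 0 0" --pt "0 0 0 2.4 -2.7 0 0" --pt "0 0 0 3.2 -3.6 0 0" --pt "0 0 0 4 -4.5 0 0"

```text
clock: 1.15
position: [0.375, 0.3477, 0.4027]
ee_rot: [-0.349, -3.122, -0.0]
force: [0.3, -0.4, 0.2]
width: 0.18
gripper_force: 0.0
```

Call:
drive_tool --pt "0 0 0 0.8 -0.9 0 0" --pt "0 0 0 1.6 -1.8 0 0" --pt "0 0 0 2.4 -2.7 0 0" --pt "0 0 0 3.2 -3.6 0 0" --pt "0 0 0 3.2 -3.6 0 0"

```text
clock: 1.65
position: [0.5058, 0.1985, 0.4026]
ee_rot: [0.366, 3.118, -0.005]
force: [-0.6, 0.0, 0.4]
width: 0.006
gripper_force: 0.0
```

Run:
```python
from h import *
import pickle
c=cam("wrist"); pickle.dump(c,open("w1.pkl","wb")); o=arm.observe();print(o["clock"],o["position"],o["ee_rot"],o["width"],proj(c,[[.5545,.216,.215],[.5545,.2155,.075]]))
im=cv2.convertScaleAbs(c["img"],alpha=1.4,beta=5);cv2.imwrite("pics/w1.png",im)
```

```text
1.7 [0.50381646 0.20207847 0.40247546] [ 3.59990002e-01  3.12051256e+00 -2.12398198e-03] 0.0016154007450494671 [[350.44020238 262.74304658]
 [340.81907292 224.37299454]]
```

View pics/w1.png

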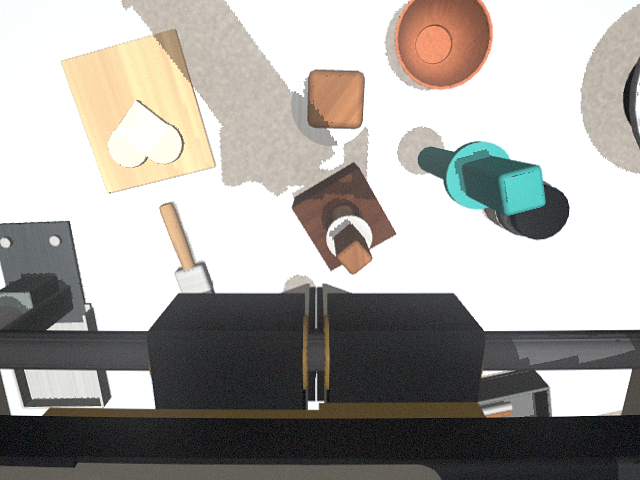

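The wrist view shows the rammer handle top at (353,255) and the block round it at (345,217). The big brown decoy is at (336,98), the turquoise one at (520,190).

Run:
```python
from h import *
import pickle
c=pickle.load(open("w1.pkl","rb"));im=c["img"]
hsv=cv2.cvtColor(im,cv2.COLOR_BGR2HSV)
roi=np.zeros(im.shape[:2],np.uint8);roi[225:280,325:385]=1
print(im[255,353],im[238,345],im[245,345],im[215,380])
m=((im[:,:,2]>1.8*im[:,:,0])&(im[:,:,2]>90)&(roi>0)).astype(np.uint8)
cs,_=cv2.findContours(m,0,2);k=max(cs,key=cv2.contourArea)
r=cv2.minAreaRect(k);print(r,cv2.contourArea(k))
b=cv2.boxPoints(r);P=np.array([onz(c,u,v,.215)for u,v in b]);print(P[:,:2],P.mean(0))
for i in range(4):
    e=P[(i+1)%4]-P[i];print(np.linalg.norm(e[:2]),np.degrees(np.arctan2(e[1],e[0])))
for L,px in(("blk",[(354,163),(396,234),(332,271),(292,202)]),):
    Q=np.array([onz(c,u,v,.075) for u,v in px]);print(Q[:,:2],Q.mean(0))
```

```text
[ 68  88 127] [43 47 58] [44 48 60] [53 62 82]
((354.3053283691406, 257.42034912109375), (24.74095916748047, 25.681678771972656), 48.8140754699707) 545.0
[[0.54637289 0.20565953]
 [0.53559722 0.22466807]
 [0.55484485 0.23473995]
 [0.56597748 0.21560095]] [0.55069811 0.22016713 0.215     ]
0.021850387627029726 119.54828713710691
0.021723578567103233 27.622125225151738
0.02214129354610159 -59.81461146962205
0.021981164102218374 -153.11060200939426
[[0.48874652 0.24522325]
 [0.58081273 0.27609142]
 [0.60835496 0.19273182]
 [0.51570107 0.16659141]] [0.54840382 0.22015947 0.075     ]
```

Call:
drive_tool --pt "0 0 0 0.3 -1.1 0 0" --pt "0 0 0 0.6 -2.2 0 0" --pt "0 0 0 0.9 -3.3 0 0" --pt "0 0 0 1.2 -4.4 0 0" --pt "0 0 0 1.5 -5.5 0 0"

```text
clock: 2.2
position: [0.562, -0.0143, 0.4027]
ee_rot: [-0.345, -3.122, -0.002]
force: [-0.2, 1.1, 0.0]
width: 0.005
gripper_force: 0.0
```

Call:
drive_tool --pt "0 0 0 0.5 -1.1 0 0" --pt "0 0 0 1 -2.2 0 0" --pt "0 0 0 1.4 -3.3 0 0" --pt "0 0 0 1.8 -4.4 0 0" --pt "0 0 0 1.9 -5.3 0 0"

```text
clock: 2.7
position: [0.6394, -0.2268, 0.4014]
ee_rot: [-0.347, -3.121, -0.001]
force: [0.3, -0.8, -0.3]
width: -0.0
gripper_force: 0.0
```

Call:
drive_tool --pt "0 0 0 0 0 -1.1 0" --pt "0 0 0 0 0 -2.2 0" --pt "0 0 0 0 0 -3.3 0" --pt "0 0 0 0 -0.1 -4.4 0" --pt "0 0 0 0 -0.1 -5.1 0"

```text
clock: 3.2
position: [0.637, -0.228, 0.1949]
ee_rot: [-0.347, -3.118, -0.003]
force: [-0.3, -0.1, 0.4]
width: 0.006
gripper_force: 0.0
```

Run:
```python
from h import *
c=cam("wrist");o=arm.observe();print(o["position"],o["force"])
import pickle;pickle.dump(c,open("w2.pkl","wb"));cv2.imwrite("pics/w2.png",cv2.convertScaleAbs(c["img"],alpha=1.4,beta=5))
```

```text
[ 0.63545204 -0.22693485  0.19093165] [-1.04736206  1.20367164 -4.11455075]
```

View pics/w2.png

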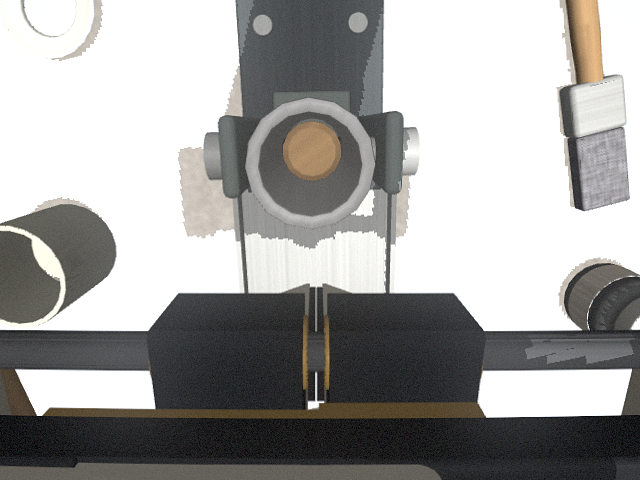

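The barrel mouth is at (311,162), centred on the fingers, with the follower visible inside. I'll push towards the stand's -x.

Run:
```python
from h import *
import pickle
c=pickle.load(open("w2.pkl","rb"));print(onz(c,311,162,.21),onz(c,247,162,.21),onz(c,375,162,.21), onz(c,311,98,.21),onz(c,311,228,.21))
```

```text
[ 0.5780278  -0.21728066  0.21      ] [ 0.57336954 -0.23784657  0.21      ] [ 0.58264951 -0.19669828  0.21      ] [ 0.55840342 -0.21280633  0.21      ] [ 0.59982672 -0.2222534   0.21      ]
```

Call:
drive_tool --pt "0 0 0 -0.25 0.05 0.15 0" --pt "0 0 0 -0.45 0.1 0.15 0" --pt "0 0 0 -0.6 0.13 0.15 0" --pt "0 0 0 -0.75 0.16 0.15 0" --pt "0 0 0 -0.9 0.2 0.15 0"

```text
clock: 3.75
position: [0.6035, -0.2229, 0.2069]
ee_rot: [0.348, 3.117, -0.001]
force: [4.6, -2.2, 3.2]
width: 0.007
gripper_force: 2.6
```

Call:
drive_tool --pt "0 0 0 -0.12 0.025 -0.15 0" --pt "0 0 0 -0.25 0.05 -0.2 0" --pt "0 0 0 -0.37 0.08 -0.2 0" --pt "0 0 0 -0.49 0.11 -0.2 0" --pt "0 0 0 -0.49 0.11 -0.2 0"

```text
clock: 4.25
position: [0.5827, -0.2184, 0.1977]
ee_rot: [0.35, 3.12, -0.001]
force: [2.7, -2.1, 4.2]
width: 0.005
gripper_force: 2.4
```

Call:
drive_tool --pt "0 0 0 -0.06 0.01 0 0" --pt "0 0 0 -0.12 0.02 0 0" --pt "0 0 0 -0.18 0.04 0 0" --pt "0 0 0 -0.24 0.05 0 0" --pt "0 0 0 -0.24 0.05 0 0"

```text
clock: 4.75
position: [0.5803, -0.2175, 0.1998]
ee_rot: [0.345, 3.107, -0.005]
force: [23.3, -6.6, 1.9]
width: 0.006
gripper_force: 10.4
```

Call:
drive_tool --pt "0 0 0 0.4 -0.09 0 0" --pt "0 0 0 0.8 -0.17 0.2 0" --pt "0 0 0 0.8 -0.17 1.2 0" --pt "0 0 0 0.8 -0.17 2.2 0.5" --pt "0 0 0 0.8 -0.17 2.2 0.5"

```text
clock: 5.25
position: [0.6062, -0.224, 0.2896]
ee_rot: [0.349, 3.116, -0.002]
force: [0.8, -0.8, -0.4]
width: 0.132
gripper_force: 0.0
```

Run:
```python
from h import *
import pickle
c=cam("wrist");o=arm.observe();print(o["clock"],o["position"],o["force"])
pickle.dump(c,open("w3.pkl","wb"))
d=cam("side");pickle.dump(d,open("d3.pkl","wb"))
a=cv2.resize(c["img"][0:300,170:470],(600,600));b=cv2.resize(d["img"][240:360,310:350+0],None,fx=5,fy=5)
cv2.imwrite("pics/w3.png",cv2.convertScaleAbs(np.hstack([a,b]),alpha=1.4,beta=5))
```

```text
5.3 [ 0.60525044 -0.22334532  0.28683857] [ 0.28262889  0.34155347 -0.79186733]
```

View pics/w3.png

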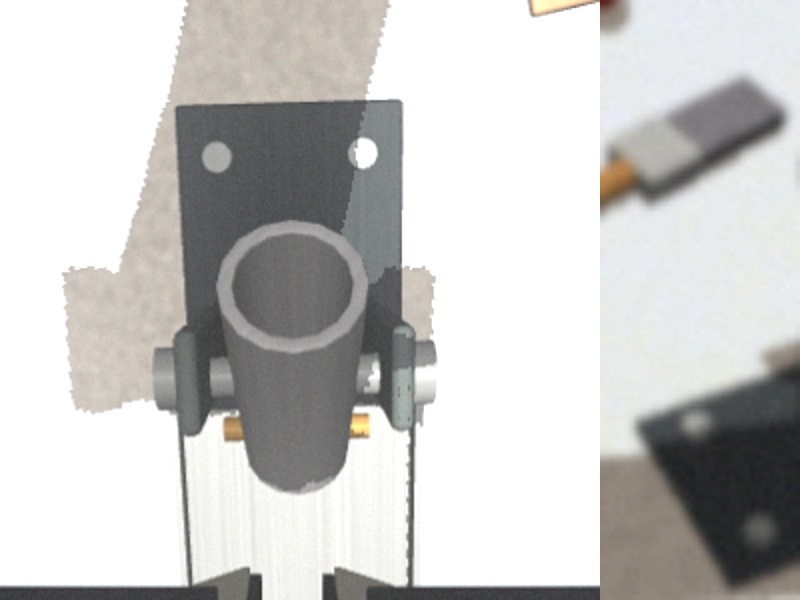

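The barrel is tipped, with the mouth centre at crop (292,287), which is wrist pixel (316,143). Its lower end is over the tray.

Run:
```python
from h import *
import pickle
c=pickle.load(open("w3.pkl","rb"))
print(onz(c,316,143.2,.1995))
f=lambda x,y,z:onz(c,170+x/2-.25,y/2-.25,z)
A,B=f(178,106,.006),f(402,100,.006);print("plate back corners",A,B,np.linalg.norm(A-B)); e=B-A;print("yaw",-np.degrees(np.arctan2(e[0],e[1])))
A,B=f(155,378,.15),f(436,371,.15);print("boss ends",A,B,(A+B)/2);e=B-A;print("yaw",-np.degrees(np.arctan2(e[0],e[1])),np.linalg.norm(e))
A,B=f(217,287,.1995),f(368,286,.1995);print(A,B,np.linalg.norm(A-B))
```

```text
[ 0.54690956 -0.21129629  0.1995    ]
plate back corners [ 0.46176399 -0.24798766  0.006     ] [ 0.48290645 -0.14277663  0.006     ] 0.10731433434375
yaw -11.36242015053137
boss ends [ 0.56913804 -0.26549216  0.15      ] [ 0.58845598 -0.16938976  0.15      ] [ 0.57879701 -0.21744096  0.15      ]
yaw -11.365787283317355 0.09802475987853772
[ 0.54219582 -0.23210694  0.1995    ] [ 0.5513784  -0.19043437  0.1995    ] 0.04267227716281019
```

Call:
drive_tool --pt "0 0 0 0 0 1 1" --pt "0 0 0 0 1 2 1" --pt "0 0 0 -0.2 2.1 2.4 1" --pt "0 0 0 -0.4 3.3 2.6 1" --pt "0 0 0 -0.5 4.5 2.7 1"

```text
clock: 5.85
position: [0.5837, -0.0424, 0.3921]
ee_rot: [-0.351, -3.12, 0.0]
force: [0.7, 1.0, -0.4]
width: 0.651
gripper_force: 0.0
```

Call:
drive_tool --pt "0 0 1 -0.3 1.1 0 1" --pt "0 0 2 -0.5 2.2 0 1" --pt "0 0 3 -0.8 3.3 0 1" --pt "0 0 4 -1 4.4 0 1" --pt "0 0 5 -1.2 5.4 0 1"

```text
clock: 6.35
position: [0.535, 0.1744, 0.3908]
ee_rot: [0.342, -3.119, 0.001]
force: [0.7, 0.2, 0.2]
width: 0.997
gripper_force: 0.0
```

Call:
drive_tool --pt "0 0 1.1 0 0 0 1" --pt "0 0 2.2 0 0.2 0 1" --pt "0 0 3.2 0 0.5 0 1" --pt "0 0 3.2 0 0.5 0 1" --pt "0 0 3.2 0 0.5 0 1"

```text
clock: 6.85
position: [0.5364, 0.1918, 0.3913]
ee_rot: [0.762, -3.045, 0.001]
force: [-0.3, -0.8, 0.6]
width: 1.003
gripper_force: 0.0
```

Run:
```python
from h import *
import pickle
c=cam("wrist");o=arm.observe();print(o["clock"],o["position"]);R=cv2.Rodrigues(o["ee_rot"])[0];print(R,np.degrees(np.arctan2(R[1,1],R[0,1])))
pickle.dump(c,open("w4.pkl","wb"))
cv2.imwrite("pics/w4.png",cv2.convertScaleAbs(c["img"],alpha=1.4,beta=5))
w=pickle.load(open("w1.pkl","rb"));s,d=[pickle.load(open(n+".pkl","rb")) for n in("scene","side")]
print("turq top",tri(s,(415,154),w,(522,190)),"red top",tri(s,(375,230),d,(309.5,182)),"bigbrown",tri(s,(360,140),w,(336,98)))
print("turq base",onz(w,428,156,0),onz(s,408,229,0),onz(d,235,224,0),"base big",onz(d,227,254,0))
```

```text
6.9 [0.53663377 0.19139516 0.3917145 ]
[[-8.82405153e-01 -4.70487036e-01 -1.75918812e-03]
 [-4.70485727e-01  8.82406892e-01 -1.12166179e-03]
 [ 2.08004705e-03 -1.62087243e-04 -9.99997824e-01]] 118.06591615756291
turq top (array([0.51324483, 0.34427373, 0.2603267 ]), np.float64(0.0030293578438394895)) red top (array([0.66434415, 0.14326473, 0.20422714]), np.float64(0.0010114863192977183)) bigbrown (array([0.42418553, 0.22984798, 0.28359924]), np.float64(0.0005496275000351179))
turq base [0.51031539 0.34505444 0.        ] [0.51881937 0.34515411 0.        ] [0.51229062 0.34880634 0.        ] base big [ 4.24061673e-01  2.30499707e-01 -1.11022302e-16]
```

View pics/w4.png

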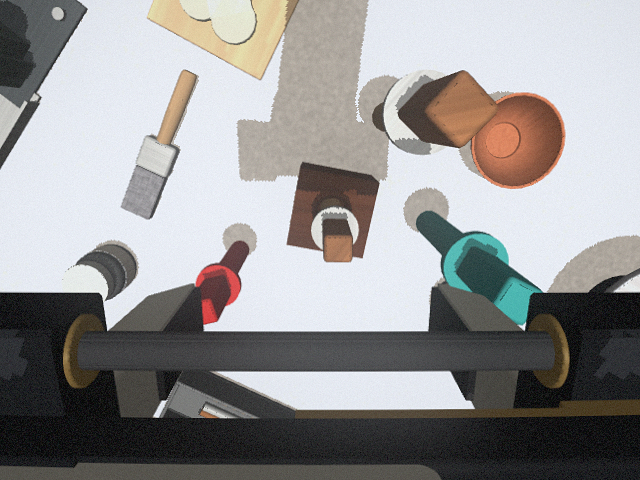

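The wrist view shows the handle top at (338,248), square to the fingers. The turquoise and red decoys lie outside the fingers on either side.

Run:
```python
from h import *
import pickle
c=pickle.load(open("w4.pkl","rb"))
P=np.array([onz(c,u,v,.215)for u,v in((324,235),(352,234),(354,261),(324,262.5))]);print(P[:,:2],P.mean(0))
for i in range(4):
    e=P[(i+1)%4]-P[i];print(np.linalg.norm(e[:2]),np.degrees(np.arctan2(e[1],e[0])))
B=np.array([onz(c,u,v,.075)for u,v in((303,162),(379,179),(363,258),(287,243))]);print(B[:,:2],B.mean(0))
```

```text
[[0.54618795 0.20423287]
 [0.53480516 0.2237846 ]
 [0.55400642 0.23649659]
 [0.56675425 0.21535479]] [0.55043844 0.21996721 0.215     ]
0.02262383521377332 120.20747419066366
0.023027878690202 33.506137252628946
0.02468770763961556 -58.911362747905926
0.02338097153193437 -151.5961981925691
[[0.51523119 0.16447199]
 [0.49201377 0.24739373]
 [0.58013373 0.27737306]
 [0.60563785 0.19102984]] [0.54825413 0.22006715 0.075     ]
```

Call:
drive_tool --pt "0 0 0.3 0.35 0.7 0 1" --pt "0 0 0.3 0.35 0.7 -1 1" --pt "0 0 0.3 0.35 0.7 -2 1" --pt "0 0 0.3 0.35 0.7 -3 1" --pt "0 0 0.3 0.35 0.7 -3.4 1"

```text
clock: 7.4
position: [0.549, 0.2184, 0.2525]
ee_rot: [0.8, -3.032, 0.003]
force: [-0.2, -0.1, -0.4]
width: 1.003
gripper_force: 0.0
```

Call:
drive_tool --pt "0 0 0 0 0 -0.8 1" --pt "0 0 0 0 0 -1.6 1" --pt "0 0 0 0 0 -2.2 1" --pt "0 0 0 0 0 -2.4 1" --pt "0 0 0 0 0 -2.4 1"

```text
clock: 7.9
position: [0.5505, 0.2193, 0.1598]
ee_rot: [0.803, -3.035, 0.001]
force: [0.2, -0.6, 0.5]
width: 0.998
gripper_force: 0.0
```

Close gently, then firmly.

Call:
drive_tool --pt "0 0 0 0 0 0 0.6" --pt "0 0 0 0 0 0 0.3" --pt "0 0 0 0 0 0 0.1" --pt "0 0 0 0 0 0 0.1" --pt "0 0 0 0 0 0 0.1" --force 15

```text
clock: 8.4
position: [0.5512, 0.2203, 0.1611]
ee_rot: [-0.806, 3.036, 0.0]
force: [-0.3, -0.4, -0.1]
width: 0.617
gripper_force: 0.0
```

Call:
drive_tool --pt "0 0 0 0 0 0 0" --pt "0 0 0 0 0 0 0" --pt "0 0 0 0 0 0 0" --pt "0 0 0 0 0 0 0" --pt "0 0 0 0 0 0 0" --force 45

```text
clock: 8.9
position: [0.551, 0.2202, 0.1606]
ee_rot: [-0.806, 3.036, 0.0]
force: [-0.0, -0.5, -0.0]
width: 0.262
gripper_force: 44.8
```

Call:
drive_tool --pt "0 0 0 0 0 0.5 0" --pt "0 0 0 0 0 1.2 0" --pt "0 0 0 0 0 2.1 0" --pt "0 0 0 0 0 3 0" --pt "0 0 0 0 0 3.5 0"

```text
clock: 9.4
position: [0.5517, 0.2203, 0.3036]
ee_rot: [-0.805, 3.034, 0.001]
force: [0.5, -0.0, -1.6]
width: 0.261
gripper_force: 44.8
```

Call:
drive_tool --pt "0 0 0 0 0 0.8 0" --pt "0 0 0 0 0 1.6 0" --pt "0 0 0 0 0 2 0" --pt "0 0 0 0 0 2 0" --pt "0 0 0 0 0 2 0"

```text
clock: 9.9
position: [0.5507, 0.2201, 0.3797]
ee_rot: [0.806, -3.036, 0.0]
force: [-0.3, -0.8, -1.9]
width: 0.261
gripper_force: 44.8
```

Run:
```python
from h import *
import pickle
o=arm.observe();print(o["clock"],o["position"],o["force"],o["width"],o["gripper_force"])
a=np.radians(-11.7);X=np.array([np.cos(a),np.sin(a),0]);Y=np.array([-np.sin(a),np.cos(a),0]);Z=np.array([0,0,1])
ax=-np.sin(.6)*X+np.cos(.6)*Z   # bore axis outward
Rt=np.c_[np.cross(Y,-ax),Y,-ax]
R=cv2.Rodrigues(np.array(o["ee_rot"]))[0]
p0=np.array([.579,-.2178,.15]);m=p0+.06*ax;print("mouth",m)
for s in(.03,0,-.13):print(s,"TCP",m+ax*(s+.1506))
# first yaw only then tilt
rz=np.degrees(np.arctan2(Y[1],Y[0])-np.arctan2(R[1,1],R[0,1]))
print("yaw deg",rz,"units",rz/5)
Rz=cv2.Rodrigues(np.array([0,0,np.radians(rz)]))[0]@R
print("tilt units",cv2.Rodrigues(Rt@Rz.T)[0].ravel()/np.radians(5), "total",cv2.Rodrigues(Rt@R.T)[0].ravel()/np.radians(5))
np.savez("g.npz",Rt=Rt,ax=ax,m=m)
```

```text
9.9 [0.5507168  0.22010624 0.37970825] [-0.33110224 -0.78763089 -1.86033716] 0.2607060810704156 44.76350247859955
mouth [ 0.54582535 -0.21092986  0.19952014]
0.03 TCP [ 0.44596966 -0.19025074  0.34857575]
0 TCP [ 0.46255699 -0.19368581  0.32381568]
-0.13 TCP [ 0.53443539 -0.20857111  0.21652205]
yaw deg -41.42899837138094 units -8.285799674276188
tilt units [-1.39828723e+00 -6.74261853e+00 -5.94085778e-04] total [ 1.1002816  -6.9480461  -8.03119156]
```

Call:
drive_tool --pt "0 0 -1.4 -0.2 -1 0.2 0" --pt "0 0 -2.8 -0.4 -2 0.4 0" --pt "0 0 -4.2 -0.6 -3 0.5 0" --pt "0 0 -5.6 -0.8 -4 0.5 0" --pt "0 0 -7 -1 -5 0.5 0"

```text
clock: 10.4
position: [0.5098, 0.0187, 0.399]
ee_rot: [-0.152, -3.136, 0.001]
force: [0.2, -1.1, -2.4]
width: 0.265
gripper_force: 44.8
```

Call:
drive_tool --pt "0 0 -0.5 -0.3 -1 0 0" --pt "0 0 -0.9 -0.7 -2 0 0" --pt "0 0 -1.3 -1.1 -3 0 0" --pt "0 0 -1.3 -1.5 -4 0 0" --pt "0 0 -1.3 -1.9 -4.8 0 0"

```text
clock: 10.9
position: [0.4331, -0.1738, 0.3991]
ee_rot: [-0.324, -3.122, 0.0]
force: [1.0, 0.6, -2.1]
width: 0.259
gripper_force: 44.8
```

Call:
drive_tool --pt "-0.3 -1.4 0 0 -0.2 0 0" --pt "-0.6 -2.8 0 -0.1 -0.3 0 0" --pt "-0.9 -4.2 0 -0.1 -0.4 0 0" --pt "-1.2 -5.6 0 -0.1 -0.4 0 0" --pt "-1.4 -6.7 0 -0.1 -0.4 0 0"

```text
clock: 11.4
position: [0.4296, -0.187, 0.3989]
ee_rot: [0.259, 2.53, -0.08]
force: [-0.1, -0.4, -1.6]
width: 0.261
gripper_force: 44.8
```

```bash
cat > chk.py <<'E'
from h import *
g=np.load("g.npz");o=arm.observe();R=cv2.Rodrigues(np.array(o["ee_rot"]))[0]
print(o["clock"],o["position"],o["force"].round(1),o["gripper_force"],o["joints"].round(2))
print("turn left units",(cv2.Rodrigues(g["Rt"]@R.T)[0].ravel()/np.radians(5)).round(2))
foot=np.array(o["position"])+R[:,2]*.1506; e=foot-g["m"]; s=e@g["ax"];lat=e-s*g["ax"]
print("foot above mouth mm",s*1e3,"lateral mm",(lat*1e3).round(1))
t=g["m"]+g["ax"]*(.03+.1506)
print("to s=30 units",((t-o["position"])/.04).round(2),"along bore units per 40mm",-g["ax"].round(3))
E
python3 chk.py
```

```text
11.4 [ 0.42958928 -0.18700678  0.39891518] [-0.1 -0.4 -1.6] 44.763303995132446 [-0.28 -0.39  0.42  2.12  0.25  0.78  1.4 ]
turn left units [-0.  0.  0.]
foot above mouth mm 80.97525808635905 lateral mm [11.8 -2.6  8.3]
to s=30 units [ 0.41 -0.08 -1.26] along bore units per 40mm [ 0.553 -0.115 -0.825]
```

Call:
drive_tool --pt "0 0 0 0.2 -0.04 -0.5 0" --pt "0 0 0 0.41 -0.08 -1 0" --pt "0 0 0 0.5 -0.1 -1.4 0" --pt "0 0 0 0.55 -0.11 -1.47 0" --pt "0 0 0 0.55 -0.11 -1.47 0"

```text
clock: 11.9
position: [0.4523, -0.1919, 0.3404]
ee_rot: [0.261, 2.536, -0.081]
force: [0.2, -0.7, -1.1]
width: 0.26
gripper_force: 44.8
```

```bash
python3 chk.py
python3 - <<'E'
from h import *
import pickle
s=cam("scene");d=cam("side");pickle.dump((s,d),open("sd5.pkl","wb"))
g=np.load("g.npz");print(proj(s,[g["m"],g["m"]+.025*g["ax"]]),proj(d,[g["m"],g["m"]+.025*g["ax"]]))
a=cv2.resize(s["img"][200:300,180:280],None,fx=4,fy=4,interpolation=2);b=cv2.resize(d["img"][210:310,310:410],None,fx=4,fy=4,interpolation=2)
cv2.imwrite("pics/sd5.png",cv2.convertScaleAbs(np.hstack([a,b]),alpha=1.6,beta=10))
E
```

```text
11.9 [ 0.45231736 -0.19187984  0.34042186] [ 0.2 -0.7 -1.1] 44.763593673706055 [-0.31 -0.3   0.51  2.21  0.24  0.61  1.43]
turn left units [-0.   -0.06  0.01]
foot above mouth mm 19.5765523723668 lateral mm [-0.1 -0.5 -0. ]
to s=30 units [-0.16  0.04  0.2 ] along bore units per 40mm [ 0.553 -0.115 -0.825]
[[217.37818631 246.65054803]
 [215.47885212 236.2341484 ]] [[358.08170452 270.8370158 ]
 [352.76355232 265.57814106]]
```

View pics/sd5.png

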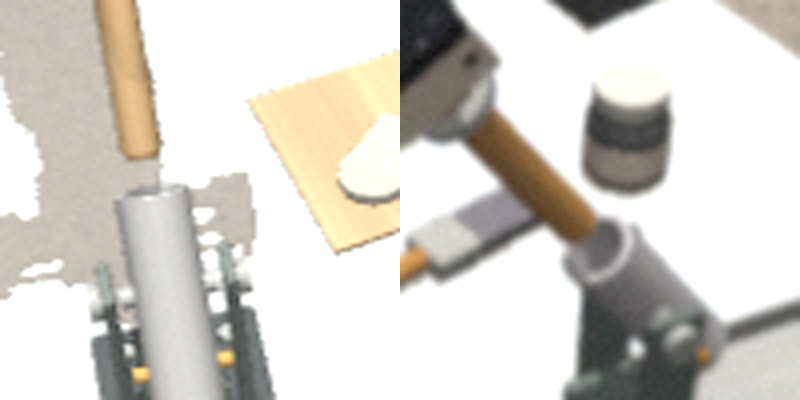

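Scene: the foot at (142,153) is about 1-2 mm left of the bore axis. Side: it is in line with the mouth at (605,250). I'll nudge +y 1.5 mm and insert.

Call:
drive_tool --pt "0 0 0 0.1 0.02 -0.15 0" --pt "0 0 0 0.2 0 -0.3 0" --pt "0 0 0 0.3 -0.02 -0.45 0" --pt "0 0 0 0.41 -0.05 -0.61 0" --pt "0 0 0 0.5 -0.06 -0.75 0"

```text
clock: 12.5
position: [0.4733, -0.1948, 0.3112]
ee_rot: [0.261, 2.533, -0.081]
force: [0.4, 0.5, -1.7]
width: 0.258
gripper_force: 44.8
```

Call:
drive_tool --pt "0 0 0 0.1 -0.02 -0.15 0" --pt "0 0 0 0.2 -0.04 -0.3 0" --pt "0 0 0 0.3 -0.06 -0.45 0" --pt "0 0 0 0.4 -0.08 -0.6 0" --pt "0 0 0 0.5 -0.1 -0.75 0"

```text
clock: 13.0
position: [0.4933, -0.1987, 0.2814]
ee_rot: [0.261, 2.533, -0.081]
force: [0.5, 0.2, -1.6]
width: 0.26
gripper_force: 44.8
```

```bash
python3 chk.py
```

```text
13.0 [ 0.49334065 -0.19872379  0.28138368] [ 0.5  0.2 -1.6] 44.763532876968384 [-0.43 -0.14  0.7   2.26  0.1   0.39  1.58]
turn left units [-0.   -0.03  0.02]
foot above mouth mm -52.617514259515175 lateral mm [1.3 0.9 0.8]
to s=30 units [-1.18  0.21  1.68] along bore units per 40mm [ 0.553 -0.115 -0.825]
```

Call:
drive_tool --pt "0 0 0 0.07 -0.01 -0.1 0" --pt "0 0 0 0.14 -0.03 -0.2 0" --pt "0 0 0 0.21 -0.05 -0.31 0" --pt "0 0 0 0.28 -0.06 -0.41 0" --pt "0 0 0 0.35 -0.08 -0.52 0"

```text
clock: 13.5
position: [0.5074, -0.202, 0.2612]
ee_rot: [0.261, 2.532, -0.081]
force: [-4.6, 1.5, 5.1]
width: 0.258
gripper_force: 44.8
```

```bash
python3 chk.py
```

```text
13.5 [ 0.50744897 -0.20200802  0.26120435] [-4.6  1.5  5.1] 44.765299558639526 [-0.52 -0.08  0.83  2.28 -0.04  0.32  1.73]
turn left units [-0.   -0.02  0.02]
foot above mouth mm -77.44920717522845 lateral mm [1.8 0.5 1.2]
to s=30 units [-1.54  0.29  2.18] along bore units per 40mm [ 0.553 -0.115 -0.825]
```

Call:
drive_tool --pt "0 0 0 0.06 -0.01 -0.12 0" --pt "0 0 0 0.13 -0.03 -0.23 0" --pt "0 0 0 0.19 -0.05 -0.33 0" --pt "0 0 0 0.25 -0.06 -0.43 0" --pt "0 0 0 0.32 -0.08 -0.54 0"

```text
clock: 14.0
position: [0.5204, -0.2049, 0.2398]
ee_rot: [0.26, 2.532, -0.08]
force: [-5.5, 2.6, 5.5]
width: 0.259
gripper_force: 44.8
```

```bash
python3 chk.py
```

```text
14.0 [ 0.52039145 -0.20493635  0.23980463] [-5.5  2.6  5.5] 44.76784586906433 [-0.61  0.01  0.99  2.29 -0.4   0.27  2.1 ]
turn left units [-0.   -0.02  0.01]
foot above mouth mm -102.60264609218683 lateral mm [0.9 0.5 0.5]
to s=30 units [-1.86  0.37  2.72] along bore units per 40mm [ 0.553 -0.115 -0.825]
```

Call:
drive_tool --pt "0 0 0 0.04 -0.01 -0.06 0" --pt "0 0 0 0.08 -0.02 -0.12 0" --pt "0 0 0 0.12 -0.03 -0.18 0" --pt "0 0 0 0.16 -0.04 -0.24 0" --pt "0 0 0 0.2 -0.05 -0.31 0"

```text
clock: 14.5
position: [0.5283, -0.2067, 0.2273]
ee_rot: [0.26, 2.532, -0.08]
force: [-4.7, 2.4, 4.5]
width: 0.26
gripper_force: 44.8
```

```bash
python3 chk.py
```

```text
14.5 [ 0.52834976 -0.20671773  0.22729832] [-4.7  2.4  4.5] 44.77016508579254 [-0.53  0.08  0.94  2.29 -0.66  0.27  2.35]
turn left units [-0.   -0.02  0.01]
foot above mouth mm -117.52865699819591 lateral mm [0.6 0.4 0.3]
to s=30 units [-2.06  0.41  3.03] along bore units per 40mm [ 0.553 -0.115 -0.825]
```

Call:
drive_tool --pt "0 0 0 0.04 -0.01 -0.06 0" --pt "0 0 0 0.08 -0.02 -0.12 0" --pt "0 0 0 0.12 -0.03 -0.18 0" --pt "0 0 0 0.16 -0.04 -0.24 0" --pt "0 0 0 0.17 -0.04 -0.26 0"

```text
clock: 15.0
position: [0.5349, -0.2089, 0.2165]
ee_rot: [0.261, 2.533, -0.082]
force: [-0.6, 0.9, -1.3]
width: 0.257
gripper_force: 44.8
```

```bash
python3 chk.py
```

```text
15.0 [ 0.53485692 -0.20885067  0.21651758] [-0.6  0.9 -1.3] 44.763561487197876 [-0.43  0.12  0.85  2.29 -0.82  0.26  2.5 ]
turn left units [ 0.01 -0.03  0.02]
foot above mouth mm -130.2680660376034 lateral mm [-0.1 -0.4  0. ]
to s=30 units [-2.22  0.46  3.3 ] along bore units per 40mm [ 0.553 -0.115 -0.825]
```

```bash
cat > tray.py <<'E'
from h import *
g=np.load("g.npz")
for n in("scene","side"):
    c=cam(n);a=np.radians(-11.7);X=np.array([np.cos(a),np.sin(a),0]);Y=np.array([-np.sin(a),np.cos(a),0])
    o=np.array([.579,-.2178,.006])
    q=proj(c,[o+x*X+y*Y for x,y in((.02,-.058),(.165,-.058),(.165,.058),(.02,.058))])
    m=np.zeros(c["img"].shape[:2],np.uint8);cv2.fillPoly(m,[q.astype(int)],1)
    im=c["img"].astype(int);k=((im[:,:,2]>1.35*im[:,:,0])&(im[:,:,2]>50)&(m>0)).astype(np.uint8)
    nn,_,st,ce=cv2.connectedComponentsWithStats(k)
    for i in range(1,nn):
        if st[i,4]>15:
            P=onz(c,*ce[i],.02)-o;print(n,"blob",st[i,4],ce[i].round(0),"stand x,y at z=20",(P@X).round(3),(P@Y).round(3))
E
python3 tray.py
```

```text
scene blob 246 [226. 339.] stand x,y at z=20 0.098 -0.019
side blob 244 [404. 314.] stand x,y at z=20 0.097 -0.018
```

The follower lies in the tray at stand (98, -19) mm, and both views agree. Withdraw along the bore.

Call:
drive_tool --pt "0 0 0 -0.14 0.03 0.21 0" --pt "0 0 0 -0.28 0.06 0.41 0" --pt "0 0 0 -0.41 0.09 0.62 0" --pt "0 0 0 -0.55 0.12 0.83 0" --pt "0 0 0 -0.69 0.14 1.03 0"

```text
clock: 15.6
position: [0.5071, -0.2028, 0.2584]
ee_rot: [0.26, 2.532, -0.081]
force: [-1.2, -0.5, -1.7]
width: 0.262
gripper_force: 44.8
```

```bash
python3 chk.py
```

```text
15.6 [ 0.50705264 -0.2027646   0.25844711] [-1.2 -0.5 -1.7] 44.76421058177948 [-0.62 -0.09  0.94  2.28  0.    0.32  1.7 ]
turn left units [-0.   -0.02  0.01]
foot above mouth mm -79.59241465485815 lateral mm [ 0.3 -0.   0.2]
to s=30 units [-1.53  0.31  2.25] along bore units per 40mm [ 0.553 -0.115 -0.825]
```

Call:
drive_tool --pt "0 0 0 -0.17 0.03 0.25 0" --pt "0 0 0 -0.33 0.07 0.49 0" --pt "0 0 0 -0.5 0.1 0.74 0" --pt "0 0 0 -0.66 0.14 0.99 0" --pt "0 0 0 -0.83 0.17 1.23 0"

```text
clock: 16.1
position: [0.4734, -0.1965, 0.3076]
ee_rot: [0.262, 2.532, -0.081]
force: [-0.5, -0.2, -0.7]
width: 0.256
gripper_force: 44.8
```

Call:
drive_tool --pt "0 0 0 -0.17 0.03 0.25 0" --pt "0 0 0 -0.33 0.07 0.49 0" --pt "0 0 0 -0.5 0.1 0.74 0" --pt "0 0 0 -0.66 0.14 0.99 0" --pt "0 0 0 -0.83 0.17 1.4 0"

```text
clock: 16.6
position: [0.4397, -0.1895, 0.3626]
ee_rot: [0.262, 2.534, -0.081]
force: [0.5, -1.4, -1.6]
width: 0.257
gripper_force: 44.8
```

```bash
python3 chk.py
```

```text
16.6 [ 0.43968485 -0.18949439  0.36264829] [ 0.5 -1.4 -1.6] 44.76364016532898 [-0.35 -0.36  0.5   2.18  0.29  0.69  1.37]
turn left units [-0.01 -0.04  0.02]
foot above mouth mm 45.17740780537728 lateral mm [ 1.6 -1.   1.2]
to s=30 units [ 0.16 -0.02 -0.35] along bore units per 40mm [ 0.553 -0.115 -0.825]
```

Call:
drive_tool --pt "0.3 1.3 0 0 0.1 0.5 0" --pt "0.6 2.7 0 0 0.2 0.9 0" --pt "0.9 4.1 0 0 0.3 0.9 0" --pt "1.2 5.5 0 0 0.3 0.9 0" --pt "1.42 6.78 0 0 0.3 0.9 0"

```text
clock: 17.1
position: [0.4414, -0.1772, 0.4002]
ee_rot: [-0.32, -3.116, -0.003]
force: [-1.1, -0.7, -2.2]
width: 0.258
gripper_force: 44.8
```

Call:
drive_tool --pt "0 0 0.5 0.4 1 0 0" --pt "0 0 0.9 0.8 2 0 0" --pt "0 0 1.3 1.2 3 0 0" --pt "0 0 1.3 1.6 4 0 0" --pt "0 0 1.3 1.8 4.8 0 0"

```text
clock: 17.6
position: [0.5137, 0.0174, 0.3988]
ee_rot: [-0.142, -3.132, -0.0]
force: [-0.5, -0.3, -0.7]
width: 0.262
gripper_force: 44.8
```

Call:
drive_tool --pt "0 0 1.4 0.2 1 0 0" --pt "0 0 2.8 0.4 2 0 0" --pt "0 0 4.2 0.6 3 0 0" --pt "0 0 5.6 0.8 4 0 0" --pt "0 0 7 0.9 4.8 0 0"

```text
clock: 18.1
position: [0.5489, 0.2094, 0.3987]
ee_rot: [0.814, -3.028, 0.003]
force: [0.5, -0.1, -1.0]
width: 0.259
gripper_force: 44.8
```

```bash
cat > blk.py <<'E'
from h import *
o=arm.observe();R=cv2.Rodrigues(np.array(o["ee_rot"]))[0];p=np.array(o["position"])
print(o["clock"],p,R[:,2],np.degrees(np.arctan2(R[1,1],R[0,1])),o["force"])
t=np.array([.551,.2202,.36])
Rt=cv2.Rodrigues(np.array([-.806,3.036,0]))[0]
print("turn units",(cv2.Rodrigues(Rt@R.T)[0].ravel()/np.radians(5)).round(2),"shift to above block xy, z .36:",((t-p)/.04).round(2),"foot z",p[2]-.1506)
E
python3 blk.py
```

```text
18.1 [0.54889424 0.20942148 0.39873678] [-0.00581396 -0.00335954 -0.99997746] 120.09220306560255 [ 0.47030648 -0.11768178 -0.99294672]
turn units [ 0.04 -0.07 -0.07] shift to above block xy, z .36: [ 0.05  0.27 -0.97] foot z 0.24813678265790817
```

Call:
drive_tool --pt "0 -0.07 -0.07 0.03 0.25 -0.3 0" --pt "0 -0.07 -0.07 0.03 0.25 -1.3 0" --pt "0 -0.07 -0.07 0.03 0.25 -2.3 0" --pt "0 -0.07 -0.07 0.03 0.25 -3.3 0" --pt "0 -0.07 -0.07 0.03 0.25 -3.7 0"

```text
clock: 18.6
position: [0.548, 0.2161, 0.2472]
ee_rot: [0.795, -3.033, 0.008]
force: [0.1, 0.0, -1.9]
width: 0.262
gripper_force: 44.8
```

```bash
python3 blk.py
```

```text
18.6 [0.5480211  0.2160537  0.24718457] [-0.00418589 -0.00620514 -0.99997199] 119.38545286218108 [ 6.60542836e-02  9.98875682e-04 -1.90668546e+00]
turn units [ 0.07 -0.05  0.07] shift to above block xy, z .36: [0.07 0.1  2.82] foot z 0.09658457418339383
```

Call:
drive_tool --pt "0 0 0 0.04 0.05 0 0" --pt "0 0 0 0.04 0.05 -0.2 0" --pt "0 0 0 0.04 0.05 -0.5 0" --pt "0 0 0 0.04 0.05 -0.8 0" --pt "0 0 0 0.04 0.05 -1.1 0"

```text
clock: 19.1
position: [0.5515, 0.2187, 0.2064]
ee_rot: [0.796, -3.038, 0.005]
force: [0.9, 0.2, -2.1]
width: 0.261
gripper_force: 44.8
```

```bash
python3 blk.py
```

```text
19.1 [0.55152394 0.21865821 0.2064126 ] [ 2.45272948e-04 -2.97989411e-03 -9.99995530e-01] 119.37756880994594 [ 0.92781529  0.19720979 -2.11489427]
turn units [ 0.04 -0.    0.07] shift to above block xy, z .36: [-0.01  0.04  3.84] foot z 0.05581260244065059
```

In the hole (foot at 56 mm, no contact force). Lower to the floor.

Call:
drive_tool --pt "0 0 0 0 0.02 -0.3 0" --pt "0 0 0 0 0.02 -0.6 0" --pt "0 0 0 0 0.02 -0.9 0" --pt "0 0 0 0 0.02 -1.08 0" --pt "0 0 0 0 0.02 -1.08 0"

```text
clock: 19.6
position: [0.5508, 0.2191, 0.1626]
ee_rot: [0.796, -3.036, 0.006]
force: [-0.1, 0.2, -1.5]
width: 0.264
gripper_force: 44.8
```

```bash
python3 blk.py
```

```text
19.6 [0.55078215 0.21908071 0.16257245] [-0.00207528 -0.00425895 -0.99998878] 119.36735098789515 [-0.08620468  0.1971181  -1.46575519]
turn units [ 0.05 -0.03  0.07] shift to above block xy, z .36: [0.01 0.03 4.94] foot z 0.011972448991351636
```

Call:
drive_tool --pt "0 0 0 0 0 -0.03 0" --pt "0 0 0 0 0 -0.06 0" --pt "0 0 0 0 0 -0.06 0" --pt "0 0 0 0 0 -0.06 0"

```text
clock: 20.0
position: [0.5516, 0.2195, 0.1618]
ee_rot: [0.796, -3.038, 0.005]
force: [0.0, 0.1, -0.8]
width: 0.26
gripper_force: 44.8
```

Release slowly, then rise.

Call:
drive_tool --pt "0 0 0 0 0 0 0.35" --pt "0 0 0 0 0 0 0.5" --pt "0 0 0 0 0 0 0.8" --pt "0 0 0 0 0 0 1" --pt "0 0 0 0 0 0 1" --force 10

```text
clock: 20.5
position: [0.5514, 0.2194, 0.1615]
ee_rot: [0.796, -3.038, 0.005]
force: [0.2, -0.2, 0.2]
width: 0.645
gripper_force: 0.0
```

Call:
drive_tool --pt "0 0 0 0 0 0.1 1" --pt "0 0 0 0 0 0.3 1" --pt "0 0 0 0 0 0.9 1" --pt "0 0 0 0 0 1.7 1" --pt "0 0 0 0 0 2.6 1"

```text
clock: 21.0
position: [0.551, 0.2191, 0.2667]
ee_rot: [0.796, -3.037, 0.005]
force: [0.7, 1.2, 0.0]
width: 0.996
gripper_force: 0.0
```

Call:
drive_tool --pt "0 0 0 0 0 1 1" --pt "0 0 0 0 0 2 1" --pt "0 0 0 -0.3 -0.3 3 1" --pt "0 0 0 -0.3 -0.6 3.3 1" --pt "0 0 0 -0.3 -0.6 3.3 1"

```text
clock: 21.5
position: [0.5405, 0.1934, 0.4004]
ee_rot: [-0.791, 3.036, -0.004]
force: [-0.2, -0.1, -0.9]
width: 1.003
gripper_force: 0.0
```

```bash
python3 tray.py
python3 - <<'E'
from h import *
o=arm.observe();print(o["clock"],o["position"],o["width"],o["force"])
s=cam("scene");d=cam("side");w=cam("wrist")
a=cv2.resize(s["img"][170:380,180:450],(400,311));b=cv2.resize(d["img"][160:370,200:470],(400,311));e=cv2.resize(w["img"],(385,289))
r=np.zeros((600,800,3),np.uint8);r[:311,:400]=a;r[:311,400:]=b;r[311:,:385]=e
cv2.imwrite("pics/end.png",cv2.convertScaleAbs(r,alpha=1.5,beta=5))
E
```

```text
scene blob 246 [226. 339.] stand x,y at z=20 0.098 -0.019
side blob 253 [404. 314.] stand x,y at z=20 0.096 -0.019
21.6 [0.53917792 0.19535443 0.39675796] 0.9993897501282003 [-0.4397505   1.11625638 -0.19552554]
```

View pics/end.png

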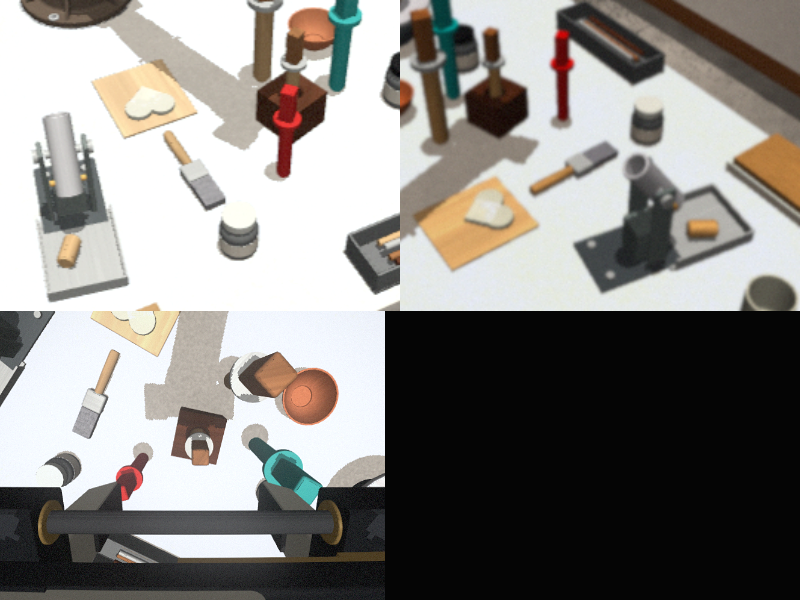

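The rammer stands in its block at (200,445), the follower lies in the tray at (68,248), and the barrel is tipped. Everything else is in place, so I'm handing in.

```bash
python3 -c "
from cell import arm
print(arm.sign_off())"
```

```text
the job is handed in; nothing more can be done
None
```

I handed the job in at about 22 s: the barrel is tipped to its stop, the follower is in the tray and the rammer is back in its block. The last pictures show nothing else disturbed, but the judge's verdict was not reported.

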